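# Shut the clip box and hang it beside the paddle

### The arm

A 6-joint arm with a two-finger parallel gripper is mounted at the origin on the work surface. World frame = base frame: x ahead of the robot, y to its left, z up, the work surface at z = 0. Lengths are in mm, angles in rad, forces in N, time in s.
With the tool pointing down it reaches from about 275 to 1000 mm from the base axis. Payload 8.4 kg.
Tool frame: the origin (TCP) lies between the finger pads; the fingertips stand 22 mm ahead of it and the grasp point (between the pads) lies 3 mm ahead of it; z points along the fingers, y is the line along which they close (so a half turn about z gives the same grasp; the last joint's range is limited). The gripper opens to 85 mm and grips with 20 to 120 N. Pads are 22 mm wide; open, the fingers measure 114 mm over their backs; the gripper's body (76 mm by 85 mm) begins 54 mm behind the grasp point. The pads swing forward as they close: fully open they stand 13 mm farther back than shut.
Start: joints at [-1.151, 0.353, 1.633, -0, 1.155, -0.002], TCP at [255.876, -570.224, 253.281] pointing down, gripper open.
Joint ranges: [-2.63, 2.63], [-0.92, 2.1], [0.06, 2.66], [-1.3, 4.44], [0, 2.69], [-3.02, 3.02]. Speed limits (rad/s): [2.22, 2.22, 2.79, 3.14, 3.14, 3.14].

### API

Orientations are given as [roll, pitch, yaw] about the fixed x, y, z axes, in that order (R = Rz(yaw) Ry(pitch) Rx(roll)).
In Python, from rig import r, grab_frame gives the robot as it stands.
- The arm moves only by the shell command python3 -m inch 'ROWS' [FORCE]. ROWS is JSON, a list of rows, each a list of 7 numbers: the turn, a rotation vector about the tool's x, y, z as a fraction of full scale, then the shift along the tool's x, y, z as a fraction of full scale, then the closure, from 0 (fully open) to 1 (shut). In form: [[rx, ry, rz, dx, dy, dz, fingers], ...]. A call has 1 to 8 rows; each row shifts and turns the commanded pose from where the row before left it, along the tool's axes as they then stand; what a row does not reach is not made up. Full scale, the value 1, is 2.5 cm for a shift and pi rad for a turn. A row lasts 1/12 s, in which the tool goes at most 41.7 mm and 7.16 degrees, less where a joint would pass 70% of its speed; a pose out of reach is approached as far as the arm can. A call with a number of a shift or a turn outside -1 to 1 is refused whole. A call with a gripper value outside its range is refused whole. The fingers move at their own pace and stop on an object; FORCE is the grip in N (left out, the last holds). Time passes only in rows, so rows that do not move let the fingers close. It gives the time, the measured TCP pose, the force, the opening and the grip force at its end, in the units of the state.
- r.sense(): the state, without advancing time (a new reading comes with each control period).
- grab_frame(name): name is "scene" or "top"; returns a dict with "pixels" (420x560x3 uint8, red, green, blue), "z_map" (420x560 float32, mm along the optical axis (not along the pixel's ray), 0 where there is no reading), "vertical_fov" (degrees; the focal length in pixels is half the picture's height over the tangent of half this angle, whatever the lens; pixels are square), "cx", "cy" (the principal point, pixels), "cam_to_world" (4x4, takes a point from camera to world coordinates). Camera axes: x right, y down, z forward; pixel columns grow to the right and rows downward; lengths in mm; the calibration is good to about 2 mm. A picture is of the moment at which its call begins.
- r.sign_off(): hands the job in; it is judged then, once.
The state is a dict: "clock": time; "qpos": joint angles; "qvel": joint speeds; "joint_efforts": joint torques, N m; "eef_pos": TCP position; "tcp_rot": TCP orientation; "contact_force": force on the tool from outside, world axes, zero at the start; "wrist_torque": the same for the moment, N m; "opening": opening from 0.0 (shut) to 1.0 (fully open); "grasp_force": force on a finger pad.
Only numpy, scipy, OpenCV 4.12 (cv2) and the standard library are available. Lean on these libraries where they do the work, as an engineer would, in place of code of your own. Each camera call takes 0.05 s, during which the arm holds its last target. There are 200 camera calls.

### The job

Press the open flap of the small plastic box down until its spring clip snaps over it, while the box stands on the cupboard top. Then hang the box by the hole in its carrying tab on the hook stand, on the free part of the arm in front of the serving paddle, and let go so that it hangs still. The paddle must stay hanging where it is, and everything else must stay where it stands.

Things in the scene. Friction and masses are not known exactly. Their poses are not given: they have to be found in the camera images.
- clipbox: White plastic clip box, 0.2 kg. Origin: centre of its underside; z up, y along its length to the flap end. 64 mm wide (x), 190 long (y), 60 high; flap over y = 28 to 95 mm. A steel spring clip stands on the +y end, up to z = 71 and y = 105 mm. Amid its top an upright carrying tab, 8 mm thick (x), 44 wide (y), z = 60 to 140 mm, has a hole 28 wide, z = 60 to 102; solid plate above.
- box_grip (a point): Centre of the solid plate of the box's tab above its hole, to be gripped across its 8 mm thickness (x): 123 mm above the underside; the plate reaches from 102 to 140 mm. Swept fast or gripped weakly, the box turns in the grip; hung, it swings for a second or two. Axes as clipbox.
- box_eye (a point): Peak of the shallow V-shaped roof of the hole in the box's tab (4 mm lower at its sides), mid-thickness: 102 mm above the underside. It rests on top of the hook's arm when the box hangs. Axes as clipbox.
- flap (a joint): Opening angle of the box's flap, rad: 0 shut and clipped, about 0.55 to 1 at the start. A weak spring and friction keep it up; let go before the clip snaps, it springs up again. From about 0.16 rad on the clip resists, gives way at about 4 N pressed down at the flap's free edge, and then holds it at 0.
- flap_edge (a point): Middle of the free edge of the flap, top face. The flap is a 62 x 67 x 4 mm white plate, hinged along the box's x direction at y = 28, z = 60 mm of the box (beside the tab); when shut its top face is at z = 64 mm and its free edge at y = 95 mm.
- hook_slot (a point): Top of the hook's arm where the box should hang: 195 mm above the table, 95 mm from the post. Axes: z up, x along the arm to the post. Fixed stand: steel base 140 x 120 x 12 mm, post 10 mm thick, level round arm 10 mm thick from the post (x = +95 mm) to x = -45, then turned up to a tip at x = -60, its top 12 mm above the arm's top. The paddle hangs at x = +61 to +73.
- hook_tip (a point): End of the hook's upturned tip (centre of the 10 mm round bar's end), 202 mm above the table, 150 mm from the post; axes as hook_slot.
- paddle: The white melamine serving paddle already hanging on the hook near the post (loose, 0.16 kg): board 8 mm thick (x), 110 mm wide (y), 115 mm high, with a loop 46 mm wide on top, 160 mm high in all. Origin: centre of its lower edge; z up.
- paddle_eye (a point): Peak of the roof of the hole in the paddle's loop, 145 mm above its lower edge; it rests on top of the arm.
- creamer: White ceramic creamer, 72 mm diameter, 78 mm high, handle to its +y; origin at the centre of its foot. Bystander.
- jug: Clear plastic jug, 116 mm diameter, 180 mm high, origin at the centre of its foot. Bystander.
- bowl_a: Melamine bowl, 144 mm diameter, 55 mm high, origin at the centre of its foot. Bystander.
- bowl_b: The other melamine bowl, same size. Bystander.
- spoon: Kitchen spoon lying flat. Bystander.
There are look-alikes about, which are no part of the job. What is shaped like the part that bears hook_slot but blue is not meant. Leave any green look-alike of the clipbox alone.

How it is judged:
By the outcome, as a careful person would: the job done as asked, in the order asked, and still so for the second after the job is handed in, with the robot touching nothing.
It also fails if it takes over 61 s, if anything falls off the work surface, if the arm or the gripper's body presses on something with over 40 N, if the wrist force passes 120 N, or if a joint passes its speed limit or range.

## Working session

There is one attempt and no reset: what is moved stays moved. The work goes in short steps, Python scripts to look and compute and a shell command to move; the robot and the scene stay as the last step left them, time stands still between calls to the robot, and variables do not carry over. Pictures are saved under pics/ and viewed, at most 10 in all, crops included, and the job is handed in when it is done.

```bash
mkdir -p pics; cat > h.py <<'E'
import numpy as np, cv2
from rig import r, grab_frame
def cap(name,tag):
    f=grab_frame(name); np.savez(f'pics/{tag}.npz',**{k:np.array(v) for k,v in f.items()})
    cv2.imwrite(f'pics/{tag}.png',f['pixels'][:,:,::-1]); return f
def load(tag): return dict(np.load(f'pics/{tag}.npz'))
def world(f):
    z=f['z_map'].astype(float); H,W=z.shape; F=H/2/np.tan(np.radians(float(f['vertical_fov']))/2)
    v,u=np.mgrid[:H,:W]; p=np.stack([(u-f['cx'])/F*z,(v-f['cy'])/F*z,z,np.ones_like(z)],-1)
    w=(p@np.array(f['cam_to_world']).T)[...,:3]; w[z==0]=np.nan; return w
def proj(f,P):
    H=f['z_map'].shape[0];F=H/2/np.tan(np.radians(float(f['vertical_fov']))/2)
    c=np.linalg.inv(np.array(f['cam_to_world']))@np.append(P,1); return c[0]/c[2]*F+f['cx'],c[1]/c[2]*F+f['cy']
E
python3 - <<'E'
from h import *
a=cap('scene','s0');b=cap('top','t0')
im=np.hstack([a['pixels'],b['pixels']])[:,:,::-1]
for f in(a,b): print(np.round(f['cam_to_world'],3).tolist(),f['vertical_fov'],f['cx'],f['cy'])
print(r.sense())
E
```

```text
[[0.789, 0.399, -0.467, 1272.5], [0.613, -0.54, 0.576, -965.905], [-0.022, -0.741, -0.671, 1264.29], [0.0, 0.0, 0.0, 1.0]] 42.784748870515855 284.32326088991596 205.4497425386095
[[0.028, -0.997, 0.069, 410.337], [-1.0, -0.028, -0.001, 7.449], [0.003, -0.069, -0.998, 1638.681], [0.0, 0.0, 0.0, 1.0]] 48.325460996030586 279.5539293567661 210.8098112335817
{'clock': 0.1, 'qpos': array([-1.15139300e+00,  3.53618280e-01,  1.63409023e+00,  3.89350167e-05,
        1.15517338e+00, -2.38640034e-03]), 'qvel': array([ 0.00139475, -0.00131458, -0.00156972,  0.00064376,  0.00117992,
        0.00155077]), 'joint_efforts': array([-1.17468466e-03, -6.06358838e+01, -3.42819536e+01, -1.84203427e-04,
        4.00821518e-03,  1.43917885e-05]), 'eef_pos': array([ 255.72221427, -569.84039019,  252.59908702]), 'tcp_rot': array([-3.14030351e+00, -3.86765132e-05,  4.21773961e-01]), 'contact_force': array([ 0.14123742, -1.03307097, -0.15024492]), 'wrist_torque': array([-0.01738684,  0.04011016, -0.02037246]), 'grasp_force': 0.0, 'opening': 0.9993567385772137}
```

View pics/s0.png

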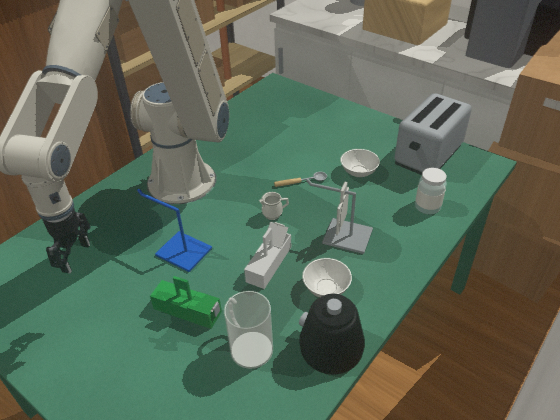

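View pics/t0.png

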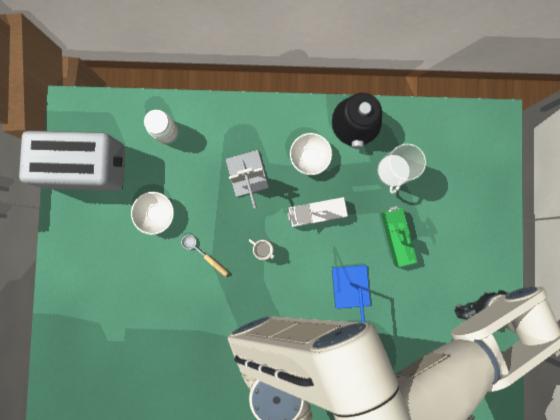

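The candidates are:
- **Box:** the white box at top (318,213) / scene (270,255), or the green look-alike at top (402,237).
- **Hook:** the steel hook with the paddle at top (247,177) / scene (348,215), or the blue one at top (352,290).

I choose the white box and the steel hook. Next I check this in a close crop and measure both.

```bash
python3 - <<'E'
from h import *
a=load('s0');b=load('t0')
ca=cv2.resize(a['pixels'][165:300,225:385],None,fx=3.75,fy=3.75,interpolation=cv2.INTER_CUBIC)
cb=cv2.resize(b['pixels'][140:265,215:365],None,fx=3.75,fy=3.75,interpolation=cv2.INTER_CUBIC)
c=np.zeros((600,800,3),np.uint8); ca=cv2.resize(ca,(400,338)); cb=cv2.resize(cb,(400,333))
c=np.hstack([ca[:333],cb]); cv2.imwrite('pics/crop0.png',c[:,:,::-1])
for f,n in((a,'s'),(b,'t')):
    w=world(f); 
    if n=='t': reg=(slice(195,232),slice(285,352)); hk=(slice(150,212),slice(222,262))
    else: reg=(slice(220,290),slice(240,297)); hk=(slice(175,255),slice(300,376))
    p=w[reg].reshape(-1,3);p=p[~np.isnan(p[:,0])]
    print(n,'table z',np.nanmedian(w[300:330,150:200,2]) )
    for lo,hi in((15,45),(50,58),(58,63),(64,75),(75,110),(110,145)):
        q=p[(p[:,2]>lo)&(p[:,2]<hi)]
        if len(q)>4: 
            (cx,cy),(ww,hh),an=cv2.minAreaRect(q[:,:2].astype(np.float32)); print('box',lo,hi,len(q),q.mean(0).round(1),np.round([cx,cy,ww,hh,an],1))
    p=w[hk].reshape(-1,3);p=p[~np.isnan(p[:,0])]
    for lo,hi in((6,20),(30,150),(150,182),(184,200),(200,215),(215,230)):
        q=p[(p[:,2]>lo)&(p[:,2]<hi)]
        if len(q)>4: 
            (cx,cy),(ww,hh),an=cv2.minAreaRect(q[:,:2].astype(np.float32)); print('hook',lo,hi,len(q),q.mean(0).round(1),np.round([cx,cy,ww,hh,an],1))
E
```

```text
s table z 5.828538461788412
box 15 45 323 [ 548.1 -155.5   30.3] [ 524.9 -126.4   67.1  196.4   10.3]
box 50 58 296 [ 534.3 -155.6   55.5] [ 522.3 -125.8   68.   197.5   11.8]
box 58 63 363 [ 532.  -159.2   60.2] [ 523.2 -127.9   64.8  189.4   12.4]
box 64 75 98 [ 529.1 -111.3   68.7] [ 533.  -144.9   58.2  155.1   10.2]
box 75 110 311 [515.2 -74.9  91.6] [517.3 -95.6  61.7 108.   15.3]
box 110 145 92 [ 524.4 -128.1  129.3] [ 517.8 -102.6   11.1   99.1   12.9]
hook 6 20 1048 [641.2 132.3  10.6] [562.5 198.6 259.2 395.7  36. ]
hook 30 150 322 [641.1 119.1  96.6] [603.9 227.3  46.  350.6  21.5]
hook 150 182 109 [642.4 106.9 164.4] [603.6 121.9  97.5 124.4  76.1]
hook 184 200 162 [597.4 102.7 191.7] [596.4  97.4 151.4  41.3  22.1]
hook 200 215 48 [611.6 107.6 206.7] [582.2  89.1 127.5  49.   27.3]
t table z -0.8268405073704344
box 15 45 21 [ 496.3 -109.6   29.1] [ 494.3 -118.6  188.8   55.6   82.7]
box 50 58 241 [ 528.6 -148.    55.4] [ 522.4 -122.2   63.8  189.1   12.1]
box 58 63 318 [ 527.8 -152.5   60.3] [ 520.9 -117.8   63.8  198.2   12.8]
box 64 75 143 [ 517.9 -110.7   67.9] [ 521.7 -117.4   62.7  197.6   11.5]
box 75 110 217 [509.9 -64.1  91.4] [518.8 -77.9  66.8 103.5  36.1]
box 110 145 43 [ 521.5 -118.5  134.9] [524.4 -93.5  43.7  97.9  14.5]
hook 6 20 870 [654.7 132.1  11.6] [626.3 142.2 215.4 137.5   2. ]
hook 30 150 132 [628.5 119.  101.8] [644.  124.2  37.6 103.   17.1]
hook 150 182 80 [629.4 119.8 162.4] [630.7 119.    8.4 105.6  16.7]
hook 184 200 149 [597.6 107.7 193.7] [596.6 113.  141.6  43.9   7.1]
hook 200 215 56 [605.8 110.3 207.5] [575.1 110.1 124.6  44.2   9. ]
```

View pics/crop0.png

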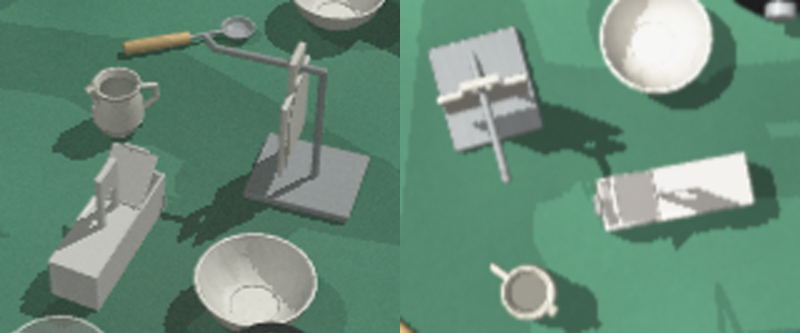

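The crop shows the white box with its flap up, towards +y, and the clip end at top-crop (600,200). The steel hook has the paddle near its post, and its free arm points to about (505,180). Both choices hold. Next I'll do precise fits.

```bash
cat >> h.py <<'E'
from scipy.spatial.transform import Rotation as Ro
def delta(P,yaw):
    s=r.sense(); R=Ro.from_euler('xyz',s['tcp_rot']).as_matrix(); T=Ro.from_euler('xyz',[np.pi,0,yaw]).as_matrix()
    print('tcp',s['eef_pos'].round(1),'rpy',s['tcp_rot'].round(3),'F',s['contact_force'].round(1),'op',round(s['opening'],3),'t',s['clock'])
    print('shift frac (current axes)',(R.T@(np.array(P)-s['eef_pos'])/25).round(2),' after turn',(T.T@(np.array(P)-s['eef_pos'])/25).round(2),'turn frac',(Ro.from_matrix(R.T@T).as_rotvec()/np.pi).round(4))
E
python3 - <<'E'
from h import *
th=np.radians(12.2)
for n in('s0','t0'):
    f=load(n);w=world(f).reshape(-1,3);w=w[~np.isnan(w[:,0])]
    c=np.array([522,-121]);
    for it in range(2):
        ux=np.array([np.cos(th),np.sin(th)]);uy=np.array([-ux[1],ux[0]])
        d=w[:,:2]-c;X=d@ux;Y=d@uy;Z=w[:,2]
        m=(abs(X)<45)&(abs(Y)<115)&(Z>48)&(Z<63)
        (cx,cy),(ww,hh),an=cv2.minAreaRect(w[m,:2].astype(np.float32))
        if it==0: 
            th=np.radians(an if ww<hh else an-90); c=np.array([cx,cy])
    t=(abs(X)<20)&(abs(Y)<24)&(Z>106)&(Z<150)
    print(n,'body',cx,cy,ww,hh,an,'tab X',np.percentile(X[t],[5,50,95]).round(1),'Y',np.percentile(Y[t],[2,50,98]).round(1),'Zmax',np.percentile(Z[t],98),'n',t.sum(),'yaw tab',)
    for z0 in(65,75,85,95,105):
        k=(abs(X)<34)&(Y>27)&(Z>z0)&(Z<z0+10); print('  flap z',z0,k.sum(), Y[k].mean().round(1) if k.any() else '',Z[k].mean().round(1)if k.any() else '',Y[k].max() if k.any() else '')
    # hook arm
    a=np.radians(16.7);ux=np.array([np.cos(a),np.sin(a)]);uy=np.array([-ux[1],ux[0]])
    d=w[:,:2]-[565,100];X=d@ux;Y=d@uy
    m=(abs(Y)<20)&(X>-70)&(X<50)&(Z>180)&(Z<215)
    vx,vy,x0,y0=cv2.fitLine(w[m,:2].astype(np.float32),cv2.DIST_HUBER,0,.01,.01).ravel()
    print('arm dir deg',np.degrees(np.arctan2(vy,vx)),'pt',x0,y0,'n',m.sum(),'X range',X[m].min(),X[m].max())
    for lo in range(-75,110,10):
        k=(abs(Y)<20)&(X>lo)&(X<lo+10)&(Z>180)&(Z<225)
        if k.any(): print('  ',lo,k.sum(),Y[k].mean().round(1),Z[k].max().round(1),end=';')
    m=(abs(Y)<60)&(X>50)&(X<85)&(Z>110)&(Z<180); print('\npaddle X',np.percentile(X[m],[5,50,95]).round(1),'Y',np.percentile(Y[m],[2,98]).round(1),m.sum())
    m=(abs(Y)<90)&(X>-20)&(X<190)&(Z>7)&(Z<16);print('base',cv2.minAreaRect(w[m,:2].astype(np.float32)))
E
```

```text
s0 body 523.1596069335938 -125.59318542480469 68.11121368408203 197.9871063232422 11.186094284057617 tab X [-4.4  1.4  4.1] Y [-23.   -4.1  23.3] Zmax 141.66472194083298 n 96 yaw tab
  flap z 65 76 466.1 70.0 1218.5279060154949
  flap z 75 102 409.4 80.4 1213.6112678945296
  flap z 85 117 334.6 90.3 1214.6038395841506
  flap z 95 118 389.7 99.6 1239.6300575242506
  flap z 105 64 1032.1 109.3 1232.270940270194
arm dir deg 17.630135 pt 564.6982 93.88872 n 110 X range -53.59928356934457 49.143624984215656
   -55 8 -4.9 206.6;   -45 16 -7.1 202.1;   -35 9 -4.6 195.4;   -25 9 -6.3 196.9;   -15 12 -7.4 196.5;   -5 9 -5.6 193.2;   5 9 -6.8 194.8;   15 11 -5.7 194.0;   25 10 -5.9 198.8;   35 11 -5.4 198.2;   45 10 -5.7 197.2;   55 8 -3.8 209.3;   65 40 -0.9 213.8;   75 10 -5.6 195.6;   85 11 -4.5 198.2;   95 16 -5.0 196.1;   105 1 -5.3 181.6;
paddle X [65.2 70.9 72.5] Y [-59.   50.3] 166
base ((654.1572875976562, 121.7516860961914), (196.55838012695312, 128.15528869628906), 15.684185981750488)
t0 body 521.5218505859375 -117.80512237548828 64.01581573486328 198.2359619140625 12.18086433410644
[... 186 characters left out ...]
.1 90.3 74.53763359245666
  flap z 95 66 66.6 99.9 76.63906054941351
  flap z 105 20 71.8 107.7 77.32105276745666
arm dir deg 17.338303 pt 565.2074 97.664 n 105 X range -51.65200694161561 49.90848786127253
   -55 7 -2.8 209.5;   -45 10 -3.1 209.4;   -35 10 -2.3 196.6;   -25 10 -2.7 199.3;   -15 10 -2.1 199.1;   -5 11 -2.2 198.2;   5 11 -2.3 198.9;   15 9 -2.8 200.0;   25 11 -1.2 199.2;   35 10 -2.0 199.6;   45 11 -1.8 198.1;   55 15 1.1 210.6;   65 42 -0.8 215.9;   75 9 -1.3 199.6;   85 11 -1.7 198.4;   95 10 -1.3 194.7;   105 1 0.4 196.0;
paddle X [64.4 65.6 71.4] Y [-53.6  51.5] 140
base ((649.0838623046875, 121.79597473144531), (210.13137817382812, 172.87319946289062), 14.263041496276855)
```

```bash
python3 -m inch '[[0,0,-0.039,0,0,0,1],[0,0,-0.039,0,0,0,1],[0,0,-0.039,0,0,0,1],[0,0,-0.039,0,0,0,1],[0,0,-0.039,0,0,0,1],[0,0,-0.039,0,0,0,1],[0,0,-0.039,0,0,0,1],[0,0,-0.039,0,0,0,1]]' 40
```

```text
clock: 0.77
eef_pos: [255.8, -570.0, 252.8]
tcp_rot: [-3.141, -0.001, 1.408]
contact_force: [-0.2, -0.9, -0.3]
opening: 0.003
grasp_force: 0.0
```

```bash
python3 -c "
from h import *
delta([508.8,-59,253],1.780)"
```

```text
tcp [ 255.8 -570.   252.8] rpy [-3.141e+00 -1.000e-03  1.408e+00] F [-0.2 -0.9 -0.3] op 0.003 t 0.7667
shift frac (current axes) [2.181e+01 6.680e+00 1.000e-02]  after turn [ 1.789e+01  1.415e+01 -1.000e-02] turn frac [-1.000e-04 -3.000e-04 -1.184e-01]
```

```bash
python3 -m inch '[[0,0,-0.0395,0,0,0,1],[0,0,-0.0395,0,0,0,1],[0,0,-0.0395,0,0,0,1],[0,0,0,0.5,0.4,0,1],[0,0,0,0.99,0.79,0,1],[0,0,0,0.99,0.79,0,1],[0,0,0,0.99,0.79,0,1],[0,0,0,0.99,0.79,0,1]]' && python3 -m inch '[[0,0,0,0.99,0.79,0,1],[0,0,0,0.99,0.79,0,1],[0,0,0,0.99,0.79,0,1],[0,0,0,0.99,0.79,0,1],[0,0,0,0.99,0.79,0,1],[0,0,0,0.99,0.79,0,1],[0,0,0,0.99,0.79,0,1],[0,0,0,0.99,0.79,0,1]]' && python3 -m inch '[[0,0,0,0.99,0.79,0,1],[0,0,0,0.99,0.79,0,1],[0,0,0,0.99,0.79,0,1],[0,0,0,0.99,0.79,0,1],[0,0,0,0.99,0.79,0,1],[0,0,0,0.5,0.35,0,1],[0,0,0,0,0,0,1],[0,0,0,0,0,0,1]]' ; python3 -c "
from h import *
delta([508.8,-59,150],1.780)"
```

```text
clock: 1.43
eef_pos: [320.8, -440.8, 252.9]
tcp_rot: [-3.141, -0.001, 1.77]
contact_force: [1.3, 0.3, -0.1]
opening: -0.0
grasp_force: 0.0
clock: 2.1
eef_pos: [435.2, -214.9, 253.2]
tcp_rot: [-3.141, -0.0, 1.77]
contact_force: [0.8, -0.4, 1.0]
opening: 0.005
grasp_force: 0.0
clock: 2.77
eef_pos: [512.5, -61.0, 252.9]
tcp_rot: [-3.141, -0.0, 1.774]
contact_force: [-0.3, -0.4, -0.8]
opening: -0.001
grasp_force: 0.0
tcp [512.5 -61.  252.9] rpy [-3.141 -0.     1.774] F [-0.3 -0.4 -0.8] op -0.001 t 2.7667
shift frac (current axes) [ 0.11 -0.12  4.12]  after turn [ 0.11 -0.13  4.12] turn frac [-0.0003 -0.0001 -0.0019]
```

```bash
python3 -m inch '[[0,0,0,0.1,-0.12,0.8,1],[0,0,0,0,0,0.9,1],[0,0,0,0,0,0.9,1],[0,0,0,0,0,0.9,1],[0,0,0,0,0,0.6,1],[0,0,0,0,0,0,1]]'; python3 - <<'E'
from h import *
a=cap('scene','s1');b=cap('top','t1')
ca=cv2.resize(a['pixels'][190:295,225:325],(400,420),interpolation=2);cb=cv2.resize(b['pixels'][160:265,265:365],(400,420),interpolation=2)
cv2.imwrite('pics/c1.png',np.hstack([ca,cb])[:,:,::-1])
E
```

```text
clock: 3.27
eef_pos: [506.7, -60.9, 147.9]
tcp_rot: [-3.136, -0.002, 1.771]
contact_force: [-1.1, 0.2, 0.8]
opening: -0.002
grasp_force: 0.0
```

View pics/c1.png

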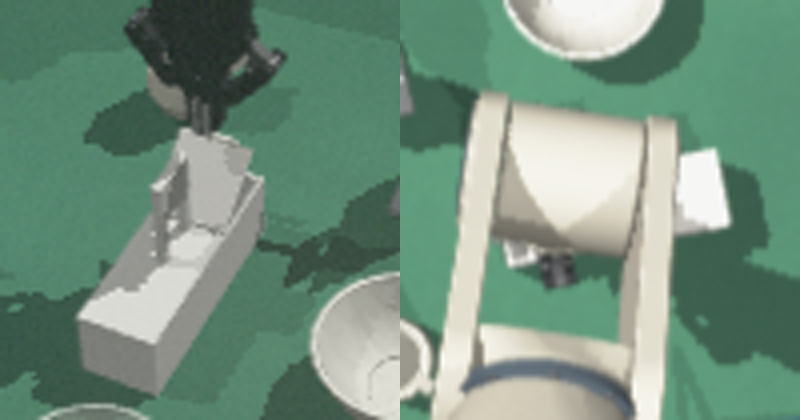

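The scene crop shows the shut fingertips at (200,115), just above the flap's free edge at (215,140). The tab stands clear, so I press now.

```bash
python3 -m inch '[[0,0,0,0,0.1,0.3,1],[0,0,0,0,0,0.3,1],[0,0,0,0,0,0.3,1],[0,0,0,0,0,0.3,1],[0,0,0,0.1,0,0.3,1],[0,0,0,0.1,0,0.3,1],[0,0,0,0.1,0,0.2,1],[0,0,0,0,0,0,1]]';python3 -m inch '[[0,0,0,0.1,0,0.3,1],[0,0,0,0.1,0,0.3,1],[0,0,0,0.1,0,0.2,1],[0,0,0,0,0,0,1]]'
```

```text
clock: 4.03
eef_pos: [509.5, -51.8, 99.5]
tcp_rot: [-3.139, -0.001, 1.775]
contact_force: [-0.3, 0.2, 0.1]
opening: -0.006
grasp_force: 0.0
clock: 4.37
eef_pos: [511.1, -46.8, 83.6]
tcp_rot: [3.139, 0.004, 1.776]
contact_force: [-10.9, -14.0, 48.0]
opening: -0.003
grasp_force: 23.5
```

```bash
python3 -m inch '[[0,0,0,0,0,-0.3,1],[0,0,0,0,0,-0.6,1],[0,0,0,0,0,-1,1],[0,0,0,0,0,-1,1],[0,0,0,0,0,-1,1],[0,0,0,0,0,-1,0.6],[0,0,0,0,0,-1,0.4],[0,0,0,0,0,0,0.4]]'; python3 - <<'E'
from h import *
a=cap('scene','s2');b=cap('top','t2')
ca=cv2.resize(a['pixels'][190:295,225:325],(400,420),interpolation=2);cb=cv2.resize(b['pixels'][160:265,265:365],(400,420),interpolation=2)
cv2.imwrite('pics/c2.png',np.hstack([ca,cb])[:,:,::-1])
w=world(a)[210:295,235:300].reshape(-1,3);w=w[~np.isnan(w[:,0])]
for nm in('s0','s2'):
    w=world(load(nm))[210:295,235:300].reshape(-1,3);w=w[~np.isnan(w[:,0])]
    ux=np.array([.978,.208]);uy=np.array([-.208,.978]);d=w[:,:2]-[522.3,-122.5];X=d@ux;Y=d@uy;Z=w[:,2]
    t=(abs(X)<20)&(abs(Y)<24)&(Z>108)&(Z<145);print(nm,'tab',X[t].mean(),Y[t].min(),Y[t].max(),t.sum(), np.degrees(np.arctan2(*cv2.fitLine(w[t,:2].astype(np.float32),2,0,.01,.01).ravel()[1::-1])))
    m=(abs(X)<45)&(Y>-115)&(Y<20)&(Z>40)&(Z<63);print(X[m].min(),X[m].max(),Y[m].min(),cv2.minAreaRect(w[m,:2].astype(np.float32)))
    k=(abs(X)<28)&(Y>40)&(Y<90)&(Z<120)&(Z>20);print('flap z',np.percentile(Z[k],[10,50,90]).round(1))
E
```

```text
clock: 5.03
eef_pos: [511.5, -45.0, 232.7]
tcp_rot: [3.135, 0.002, 1.774]
contact_force: [0.3, -0.2, 1.3]
opening: 0.42
grasp_force: 0.0
s0 tab 1.0266324250590062 -23.993382519917965 23.56469228664789 79 -78.25569
-34.979157263007316 34.121756777288255 -101.90233845432923 ((530.5101928710938, -162.76368713378906), (68.11121368408203, 122.2064437866211), 11.186094284057617)
flap z [ 74.1  90.5 102.3]
s2 tab 0.8455402162623864 -23.999490936707762 20.24637968749525 92 -80.728546
-34.78707840843688 33.83720835847549 -99.86742982770905 ((530.0513305664062, -161.76158142089844), (68.48562622070312, 119.6042709350586), 12.21108341217041)
flap z [58.6 62.9 66.2]
```

View pics/c2.png

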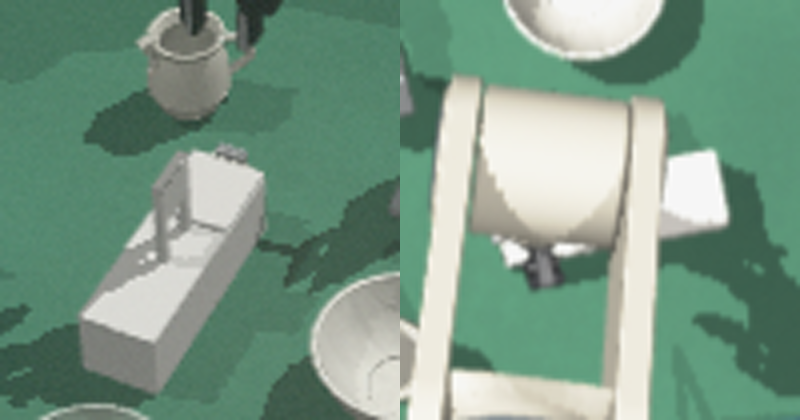

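The flap lies flush at z≈63, under the clip at crop (230,152), and the box has not moved. Next is the tab.

```bash
python3 -c "
from h import *
delta([523.2,-124.4,129],1.780)"
```

```text
tcp [509.5 -44.9 228.9] rpy [3.139e+00 1.000e-03 1.774e+00] F [-0.3 -0.1  0.2] op 0.582 t 5.1333
shift frac (current axes) [-3.22 -0.11  4.  ]  after turn [-3.22 -0.12  3.99] turn frac [ 0.0007  0.0002 -0.0018]
```

```bash
python3 -m inch '[[0,0,-0.002,-0.6,-0.1,0,0.4],[0,0,0,-0.9,0,0,0.4],[0,0,0,-0.9,0,0,0.4],[0,0,0,-0.8,0,0,0.4],[0,0,0,0,0,0,0.4],[0,0,0,0,0,0.5,0.4],[0,0,0,0,0,0.5,0.4],[0,0,0,0,0,0,0.4]]';python3 -c "
from h import *
delta([523.2,-124.4,129],1.780)"
```

```text
clock: 5.8
eef_pos: [520.9, -122.9, 199.9]
tcp_rot: [-3.137, -0.003, 1.78]
contact_force: [-0.5, -0.2, 0.1]
opening: 0.599
grasp_force: 0.0
tcp [ 520.9 -122.9  199.9] rpy [-3.137e+00 -3.000e-03  1.780e+00] F [-0.5 -0.2  0.1] op 0.599 t 5.8
shift frac (current axes) [-0.08  0.09  2.83]  after turn [-0.08  0.08  2.83] turn frac [-0.0016 -0.0008  0.0001]
```

```bash
python3 -m inch '[[0,0,0,-0.05,0.08,0.5,0.4],[0,0,0,0,0,0.6,0.4],[0,0,0,0,0,0.6,0.4],[0,0,0,0,0,0.6,0.4],[0,0,0,0,0,0.53,0.4],[0,0,0,0,0,0,0.4],[0,0,0,0,0,0,0.4]]'; python3 -m inch '[[0,0,0,0,0,0,0.6],[0,0,0,0,0,0,0.7],[0,0,0,0,0,0,0.8],[0,0,0,0,0,0,0.9],[0,0,0,0,0,0,1],[0,0,0,0,0,0,1],[0,0,0,0,0,0,1],[0,0,0,0,0,0,1]]' 60; python3 -c "
from h import *
delta([523.2,-124.4,129],1.780);cap('scene','s3')"
```

```text
clock: 6.38
eef_pos: [524.9, -124.2, 131.8]
tcp_rot: [-3.14, -0.001, 1.781]
contact_force: [0.7, -1.0, -0.1]
opening: 0.601
grasp_force: 0.0
clock: 7.05
eef_pos: [525.3, -124.5, 132.6]
tcp_rot: [-3.142, -0.0, 1.781]
contact_force: [0.4, 0.2, 0.5]
opening: 0.087
grasp_force: 61.7
tcp [ 525.3 -124.5  132.6] rpy [-3.142 -0.     1.781] F [0.4 0.2 0.5] op 0.087 t 7.05
shift frac (current axes) [ 0.02 -0.08  0.14]  after turn [ 0.02 -0.08  0.14] turn frac [-0.     -0.      0.0002]
```

```bash
python3 -m inch '[[0,0,0,0,0,-0.1,1],[0,0,0,0,0,-0.3,1],[0,0,0,0,0,-0.5,1],[0,0,0,0,0,-0.6,1],[0,0,0,0,0,-0.6,1],[0,0,0,0,0,-0.6,1],[0,0,0,0,0,-0.6,1],[0,0,0,0,0,-0.6,1]]' 100; python3 -m inch '[[0,0,-0.01,0,0,-0.4,1],[0,0,-0.01,0,0,-0.2,1],[0,0,-0.01,0,0,-0.1,1],[0,0,0,0,0,0,1],[0,0,0,0,0,0,1]]'; python3 -c "
from h import *
delta([486.5,72.9,248],1.874);cap('scene','s4')"
```

```text
clock: 7.77
eef_pos: [525.3, -124.6, 231.4]
tcp_rot: [3.141, 0.0, 1.781]
contact_force: [-0.8, 0.7, -2.2]
opening: 0.075
grasp_force: 97.5
clock: 8.18
eef_pos: [525.3, -124.6, 248.0]
tcp_rot: [3.141, 0.0, 1.874]
contact_force: [-0.1, -0.0, -1.6]
opening: 0.076
grasp_force: 97.6
tcp [ 525.3 -124.6  248. ] rpy [3.141 0.    1.874] F [-0.1 -0.  -1.6] op 0.076 t 8.1833
shift frac (current axes) [ 8.    0.87 -0.  ]  after turn [ 8.    0.88 -0.  ] turn frac [ 0.0002  0.0001 -0.0001]
```

```bash
python3 -m inch '[[0,0,0,0.1,0,0,1],[0,0,0,0.2,0.05,0,1],[0,0,0,0.3,0.05,0,1],[0,0,0,0.4,0.05,0,1],[0,0,0,0.5,0.05,0,1],[0,0,0,0.5,0.05,0,1],[0,0,0,0.5,0.05,0,1],[0,0,0,0.5,0.05,0,1]]' && python3 -m inch '[[0,0,0,0.5,0.05,0,1],[0,0,0,0.5,0.05,0,1],[0,0,0,0.5,0.05,0,1],[0,0,0,0.5,0.05,0,1],[0,0,0,0.5,0.05,0,1],[0,0,0,0.5,0.05,0,1],[0,0,0,0.5,0.05,0,1],[0,0,0,0.5,0.05,0,1]]' && python3 -m inch '[[0,0,0,0.4,0.07,0,1],[0,0,0,0.3,0,0,1],[0,0,0,0.2,0,0,1],[0,0,0,0.1,0,0,1],[0,0,0,0,0,0,1],[0,0,0,0,0,0,1],[0,0,0,0,0,0,1]]'; python3 - <<'E'
from h import *
delta([486.5,72.9,248],1.874)
a=cap('scene','s5');b=cap('top','t5')
ca=cv2.resize(a['pixels'][140:260,260:380],(400,400),interpolation=2);cb=cv2.resize(b['pixels'][130:250,205:325],(400,400),interpolation=2)
cv2.imwrite('pics/c5.png',np.hstack([ca,cb])[:,:,::-1])
E
```

```text
clock: 8.9
eef_pos: [510.8, -48.8, 247.6]
tcp_rot: [3.142, -0.0, 1.875]
contact_force: [0.6, 0.9, -2.5]
opening: 0.071
grasp_force: 97.6
clock: 9.57
eef_pos: [490.5, 49.2, 247.6]
tcp_rot: [3.141, 0.0, 1.875]
contact_force: [0.3, 0.6, -1.6]
opening: 0.076
grasp_force: 97.6
clock: 10.15
eef_pos: [485.1, 72.0, 247.5]
tcp_rot: [-3.142, 0.0, 1.874]
contact_force: [0.3, -0.1, -2.2]
opening: 0.076
grasp_force: 97.6
tcp [485.1  72.  247.5] rpy [-3.142  0.     1.874] F [ 0.3 -0.1 -2.2] op 0.076 t 10.15
shift frac (current axes) [ 0.02  0.06 -0.02]  after turn [ 0.02  0.06 -0.02] turn frac [-0.      0.      0.0001]
```

View pics/c5.png

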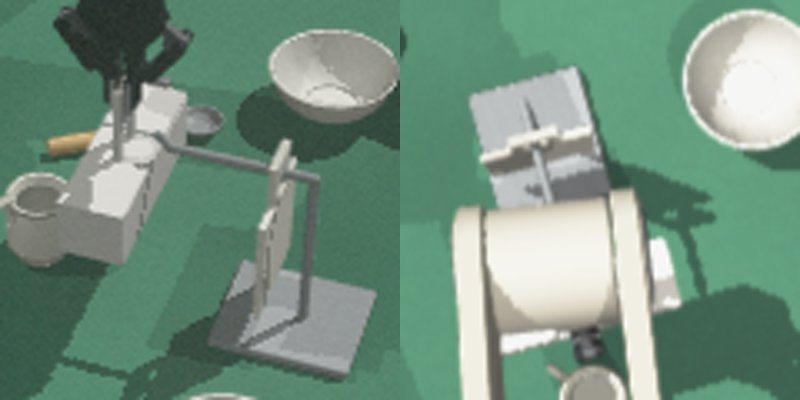

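The scene crop shows the box held level at (120,170), with the hook tip at (155,138) beside the tab. I measure both in the same image before threading.

```bash
python3 - <<'E'
from h import *
a=np.radians(17.4);ux=np.array([np.cos(a),np.sin(a)]);uy=np.array([-ux[1],ux[0]])
T=r.sense()['eef_pos']
f=load('s5');W=world(f);v,u=np.mgrid[:420,:560];ok=~np.isnan(W[...,0])
d=W[...,:2]-T[:2];X=d@ux;Y=d@uy;Z=W[...,2]
print('slot exp',np.dot([567.7-T[0],98.2-T[1]],ux),np.dot([567.7-T[0],98.2-T[1]],uy))
m=ok&(abs(Y)<25)&(X>8)&(X<140)&(Z>180)&(Z<215)
for lo in range(10,140,10):
    k=m&(X>=lo)&(X<lo+10)
    if k.any():print('arm',lo,k.sum(),'Y',Y[k].min().round(1),Y[k].mean().round(1),Y[k].max().round(1),'Z',Z[k].min().round(1),Z[k].max().round(1))
print('tip Xmin',X[m&(Z>198)].min() if (m&(Z>198)).any() else None, X[m].min())
m=ok&(abs(X)<40)&(abs(Y)<125)&(Z>95)&(Z<180)
print('box X',X[m].min(),X[m].max(),'Y',Y[m].min(),Y[m].max(),'Zmax',np.percentile(Z[m],99))
k=m&(Z>165); print('top face',cv2.minAreaRect(np.stack([X[k],Y[k]],1).astype(np.float32)),np.polyfit(Y[k],Z[k],1),np.median(Z[k]))
k=ok&(abs(X)<12)&(abs(Y)<30)&(Z>180)&(Z<212)
for lo in range(-30,30,4):
    j=k&(Y>=lo)&(Y<lo+4)
    if j.any(): print('tab',lo,j.sum(),X[j].mean().round(1),Z[j].min().round(1),Z[j].max().round(1))
E
```

```text
slot exp 86.63525786604343 0.31514747302858165
arm 30 10 Y -7.8 -3.1 2.0 Z 193.7 207.9
arm 40 13 Y -8.7 -3.8 0.3 Z 186.8 200.3
arm 50 10 Y -8.4 -4.1 0.4 Z 183.7 196.0
arm 60 8 Y -5.3 -2.1 4.9 Z 186.1 195.9
arm 70 11 Y -13.7 -3.1 5.0 Z 184.8 197.9
arm 80 10 Y -8.0 -2.9 3.9 Z 185.0 196.3
arm 90 10 Y -7.3 -3.7 0.6 Z 184.1 196.1
arm 100 10 Y -11.2 -4.4 3.1 Z 185.2 198.9
arm 110 13 Y -8.9 -3.9 2.3 Z 185.6 196.9
arm 120 10 Y -7.0 -0.7 5.5 Z 182.3 193.0
arm 130 10 Y -11.1 -5.0 -0.4 Z 185.3 197.1
tip Xmin 31.58450470809414 31.58450470809414
box X -33.37717820826185 35.14957212569595 Y -99.14839824781495 104.56215649792995 Zmax 179.65533079917944
top face ((0.60772705078125, 3.5601806640625), (201.9565887451172, 67.35676574707031), 89.42342376708984) [2.16400028e-02 1.74436261e+02] 174.14217624556295
tab -26 4 1.6 188.8 210.6
tab -22 12 1.4 181.9 210.1
tab -18 6 -0.8 183.8 207.4
tab -14 1 2.0 189.8 189.8
tab 10 2 -0.6 180.7 197.2
tab 14 5 0.6 186.3 201.0
tab 18 11 1.2 180.1 204.0
tab 22 1 2.6 190.3 190.3
```

```bash
python3 -m inch '[[0,0,0,0,0.1,0,1],[0,0,0,0,0.2,0,1],[0,0,0,0,0.25,0,1],[0,0,0,0,0.25,0,1],[0,0,0,0,0.25,0,1],[0,0,0,0,0.25,0,1],[0,0,0,0,0.25,0,1],[0,0,0,0,0.25,0,1]]' && python3 -m inch '[[0,0,0,0,0.25,0,1],[0,0,0,0,0.25,0,1],[0,0,0,0,0.25,0,1],[0,0,0,0,0.25,0,1],[0,0,0,0,0.25,0,1],[0,0,0,0,0.2,0,1],[0,0,0,0,0.15,0,1],[0,0,0,0,0.1,0,1]]' && python3 -m inch '[[0,0,0,0,0.05,0,1],[0,0,0,0,0,0,1],[0,0,0,0,0,0,1],[0,0,0,0,0,0,1]]'; python3 - <<'E'
from h import *
delta([485.1+89*.954,72+89*.299,228],1.874)
a=cap('scene','s6');b=cap('top','t6')
ca=cv2.resize(a['pixels'][150:250,275:375],(560,560),interpolation=2)
cv2.imwrite('pics/c6.png',ca[:,:,::-1])
E
```

```text
clock: 10.92
eef_pos: [528.6, 86.1, 247.4]
tcp_rot: [-3.141, -0.0, 1.875]
contact_force: [0.2, 0.1, -0.7]
opening: 0.076
grasp_force: 97.5
clock: 11.58
eef_pos: [568.9, 98.7, 247.5]
tcp_rot: [-3.142, 0.0, 1.875]
contact_force: [1.1, -0.6, -1.5]
opening: 0.077
grasp_force: 97.6
clock: 11.92
eef_pos: [569.5, 98.9, 247.5]
tcp_rot: [-3.141, 0.0, 1.875]
contact_force: [0.9, 0.2, -2.0]
opening: 0.078
grasp_force: 97.6
tcp [569.5  98.9 247.5] rpy [-3.141  0.     1.875] F [ 0.9  0.2 -2. ] op 0.078 t 11.9167
shift frac (current axes) [-0.02  0.02  0.78]  after turn [-0.02  0.02  0.78] turn frac [-0.0001  0.      0.0002]
```

View pics/c6.png

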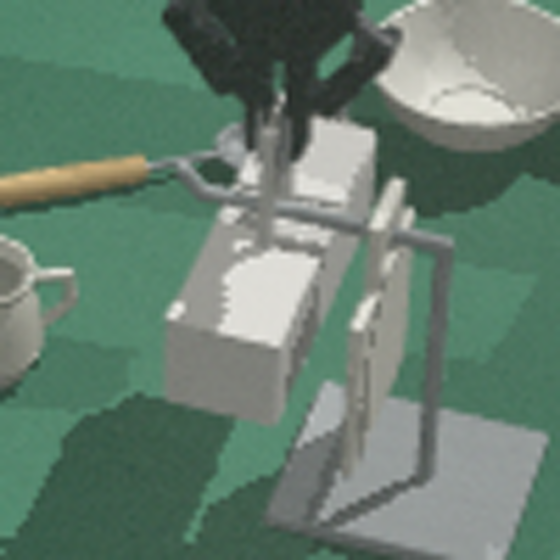

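The crop shows the arm passing through the hole: the tab's near leg at (268,200) hides it, and it comes out on both sides. The paddle at (380,300) is untouched. I lower the box gently.

```bash
python3 -m inch '[[0,0,0,0,0,0.1,1],[0,0,0,0,0,0.15,1],[0,0,0,0,0,0.15,1],[0,0,0,0,0,0.15,1],[0,0,0,0,0,0.1,1],[0,0,0,0,0,0.05,1],[0,0,0,0,0,0.05,1],[0,0,0,0,0,0,1]]'; python3 -m inch '[[0,0,0,0,0,0.04,1],[0,0,0,0,0,0.04,1],[0,0,0,0,0,0,1],[0,0,0,0,0,0,1]]'
```

```text
clock: 12.68
eef_pos: [569.6, 98.9, 228.5]
tcp_rot: [-3.141, -0.0, 1.875]
contact_force: [-0.1, 0.6, -2.0]
opening: 0.076
grasp_force: 97.6
clock: 13.02
eef_pos: [569.7, 99.0, 226.8]
tcp_rot: [3.142, -0.0, 1.875]
contact_force: [-0.1, -0.4, -2.1]
opening: 0.077
grasp_force: 97.6
```

```bash
python3 -m inch '[[0,0,0,0,0,0.04,1],[0,0,0,0,0,0,1],[0,0,0,0,0,0,1]]'; python3 -m inch '[[0,0,0,0,0,0.04,1],[0,0,0,0,0,0,1],[0,0,0,0,0,0,1]]'
```

```text
clock: 13.27
eef_pos: [569.9, 99.0, 226.2]
tcp_rot: [3.141, 0.0, 1.875]
contact_force: [-0.5, 0.6, 2.8]
opening: 0.073
grasp_force: 98.5
clock: 13.52
eef_pos: [569.9, 99.0, 226.0]
tcp_rot: [3.141, 0.0, 1.875]
contact_force: [-3.1, -0.3, 9.5]
opening: 0.08
grasp_force: 99.7
```

```bash
python3 -m inch '[[0,0,0,0,0,-0.05,1],[0,0,0,0,0,0,1],[0,0,0,0,0,0,0.9],[0,0,0,0,0,0,0.86],[0,0,0,0,0,0,0.82],[0,0,0,0,0,0,0.78],[0,0,0,0,0,0,0.72],[0,0,0,0,0,0,0.72]]' 20; python3 -m inch '[[0,0,0,0,0,-0.1,0.72],[0,0,0,0,0,-0.2,0.72],[0,0,0,0,0,-0.4,0.72],[0,0,0,0,0,-0.6,0.72],[0,0,0,0,0,-1,0.72],[0,0,0,0,0,-1,0.72],[0,0,0,0,0,-1,0.72],[0,0,0,0,0,0,0.72]]';python3 -m inch '[[0,0,0,0,0,0,0.72],[0,0,0,0,0,0,0.72],[0,0,0,0,0,0,0.72],[0,0,0,0,0,0,0.72],[0,0,0,0,0,0,0.72],[0,0,0,0,0,0,0.72],[0,0,0,0,0,0,0.72],[0,0,0,0,0,0,0.72]]';python3 -m inch '[[0,0,0,0,0,0,0.72],[0,0,0,0,0,0,0.72],[0,0,0,0,0,0,0.72],[0,0,0,0,0,0,0.72],[0,0,0,0,0,0,0.72],[0,0,0,0,0,0,0.72],[0,0,0,0,0,0,0.72],[0,0,0,0,0,0,0.72]]'; python3 -m inch '[[0,0,0,0,0,0,0.72],[0,0,0,0,0,0,0.72],[0,0,0,0,0,0,0.72],[0,0,0,0,0,0,0.72],[0,0,0,0,0,0,0.72],[0,0,0,0,0,0,0.72],[0,0,0,0,0,0,0.72],[0,0,0,0,0,0,0.72]]';python3 - <<'E'
from h import *
a=cap('scene','s7');cap('top','t7')
python=0
from subprocess import run
b=cap('scene','s8')
print('diff',cv2.absdiff(a['pixels'],b['pixels'])[150:260,270:380].mean())
full=load('s0')['pixels'];
ca=cv2.resize(a['pixels'][130:330,230:400],(510,600),interpolation=2)
cv2.imwrite('pics/c7.png',ca[:,:,::-1])
an=np.radians(17.4);ux=np.array([np.cos(an),np.sin(an)]);uy=np.array([-ux[1],ux[0]])
for n in('s7','s8'):
    W=world(load(n)).reshape(-1,3);W=W[~np.isnan(W[:,0])];d=W[:,:2]-[569.7,99];X=d@ux;Y=d@uy;Z=W[:,2]
    k=(abs(X)<40)&(abs(Y)<110)&(Z>146)&(Z<160);print(n,'box top: slopeY',np.polyfit(Y[k],Z[k],1),'slopeX',np.polyfit(X[k],Z[k],1)[0],cv2.minAreaRect(np.stack([X[k],Y[k]],1).astype(np.float32)))
E
```

```text
clock: 14.18
eef_pos: [569.7, 99.0, 226.0]
tcp_rot: [-3.142, -0.0, 1.875]
contact_force: [0.9, -0.1, -0.0]
opening: 0.283
grasp_force: 0.0
clock: 14.85
eef_pos: [571.9, 99.3, 340.0]
tcp_rot: [3.133, 0.001, 1.875]
contact_force: [-0.4, 0.7, 0.1]
opening: 0.281
grasp_force: 0.0
clock: 15.52
eef_pos: [569.7, 98.9, 333.3]
tcp_rot: [-3.141, -0.0, 1.875]
contact_force: [1.0, -0.3, 0.1]
opening: 0.28
grasp_force: 0.0
clock: 16.18
eef_pos: [569.7, 99.0, 333.6]
tcp_rot: [3.142, -0.0, 1.875]
contact_force: [-0.8, -0.3, -0.1]
opening: 0.281
grasp_force: 0.0
clock: 16.85
eef_pos: [569.7, 99.0, 333.5]
tcp_rot: [3.142, -0.0, 1.875]
contact_force: [0.7, -0.3, -0.5]
opening: 0.276
grasp_force: 0.0
diff 1.7815151515151515
s7 box top: slopeY [-3.42200501e-02  1.52836201e+02] slopeX -0.02421534140223281 ((0.5295906066894531, -2.093536376953125), (66.84929656982422, 211.10678100585938), 0.052240218967199326)
s8 box top: slopeY [-3.67436323e-02  1.52508844e+02] slopeX -0.022268847806548437 ((0.9686069488525391, 0.3611907958984375), (66.09298706054688, 209.71920776367188), 0.043196212500333786)
```

View pics/c7.png

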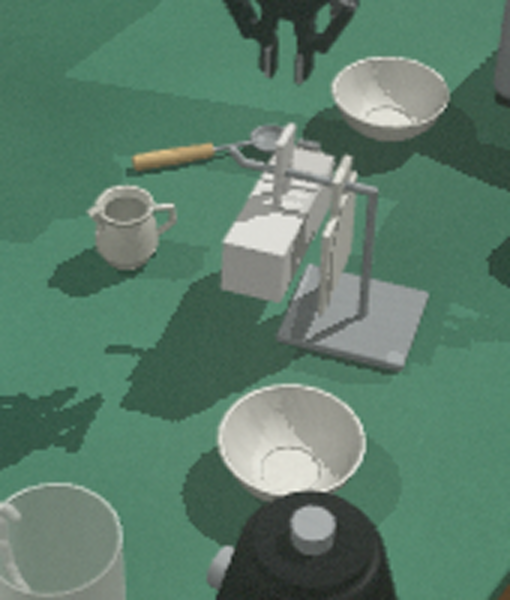

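The box hangs level on the free part of the arm at (285,200), the paddle is in place, and the gripper is clear above. I let it settle briefly, check that nothing moves, then hand in.

```bash
Z='[[0,0,0,0,0,0,0.72],[0,0,0,0,0,0,0.72]]'; python3 -m inch '[[0,0,0,0,0,0,0.72],[0,0,0,0,0,0,0.72],[0,0,0,0,0,0,0.72],[0,0,0,0,0,0,0.72],[0,0,0,0,0,0,0.72],[0,0,0,0,0,0,0.72],[0,0,0,0,0,0,0.72],[0,0,0,0,0,0,0.72]]' >/dev/null; python3 -m inch '[[0,0,0,0,0,0,0.72],[0,0,0,0,0,0,0.72],[0,0,0,0,0,0,0.72],[0,0,0,0,0,0,0.72],[0,0,0,0,0,0,0.72],[0,0,0,0,0,0,0.72],[0,0,0,0,0,0,0.72],[0,0,0,0,0,0,0.72]]'>/dev/null; python3 - <<'E'
from h import *
g=lambda f:cv2.GaussianBlur(f['pixels'].astype(np.float32),(5,5),0)
fs=[g(cap('scene',f's1{i}')) for i in range(6)]
print([abs(x-fs[0])[150:260,270:380].max().round(1) for x in fs[1:]],abs(fs[5]-fs[0])[300:400,100:200].max(),abs(fs[0]-g(load('s7')))[150:260,270:380].max())
d=abs(fs[0]-g(load('s0'))).max(2)>40; print('changed px vs start by blob',[c[:4].tolist() for c in cv2.connectedComponentsWithStats(d.astype(np.uint8))[2][1:] if c[4]>30])
E
```

```text
[np.float32(2.8), np.float32(3.0), np.float32(3.3), np.float32(3.3), np.float32(3.4)] 3.328125 9.4921875
changed px vs start by blob [[0, 0, 113, 216], [131, 0, 35, 25], [196, 0, 12, 21], [219, 0, 63, 13], [273, 0, 66, 29], [226, 6, 23, 11], [203, 13, 20, 18], [282, 18, 67, 37], [150, 39, 18, 18], [306, 44, 24, 26], [337, 61, 8, 8], [131, 83, 33, 32], [317, 93, 25, 9], [172, 96, 13, 7], [207, 97, 20, 36], [304, 101, 44, 55], [218, 107, 10, 30], [136, 113, 27, 31], [156, 113, 21, 12], [191, 140, 5, 17], [111, 170, 39, 19], [320, 171, 22, 18], [304, 187, 36, 43], [52, 194, 6, 8], [175, 204, 10, 7], [50, 207, 126, 64], [43, 216, 15, 9], [190, 222, 106, 77], [0, 228, 52, 56], [55, 267, 120, 49], [234, 281, 28, 11], [176, 290, 11, 11], [0, 292, 48, 36], [0, 334, 42, 42]]
```

```bash
python3 -c "
from rig import r
print(r.sign_off())"
```

```text
the job is handed in; nothing more can be done
None
```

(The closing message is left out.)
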